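# Refit the play cooker's control knob and hold it pressed

### The job

The wooden play cooker on the shop counter needs its loose control put back: lay the yellow dial ring flat on the raised round seat around the bare steel shaft and let go of it, then turn the loose red knob so that its keyed hole matches the flat of the D-shaped shaft and push it fully home on the shaft. Press the knob well down against the shaft's spring, through most of its travel, and finish like that: the program ends while the gripper is still holding the knob pressed down. Leave the other toys where they are.

Things in the scene. Friction and masses are not known exactly. Their poses are not given: they have to be found in the camera images.
- ring: the loose yellow dial ring with black tick marks, lying flat on the counter: outside diameter 54 mm (grip it across the outside), hole 36 mm, 16 mm thick, 60 g. Origin: centre of its underside, z up.
- knob: the loose red knob with a white pointer line on top, standing on the counter: 46 mm long (x), 30 mm wide (y: grip here, the sides are flat for 30 mm along the middle), 34 mm tall, 50 g. Origin: centre of its underside, z up; x points along the white line, from the middle to the marked end.
- knob_hole (a point): centre of the inner end of the D-shaped blind hole in the knob's underside, on its axis, 24 mm above the underside. The hole is 18.5 mm in round diameter; its flat lies on the pointer (+x) side, 5.25 mm from the axis. Axes as the knob's.
- cooker: the play cooker, fixed to the counter: light wood with a flat mint top 60 mm above the counter, 220 mm (x) by 280 mm (y), two black burners at its far side. Origin: centre of its underside. Near its robot side is the bare shaft, and 125 mm to the left (+y) of it another control, already fitted (yellow ring, blue knob).
- ring_seat (a point): centre of the top face of the round brown wooden seat for the ring, 46 mm diameter, 15 mm above the cooker's top (75 mm above the counter). The shaft stands in its middle, rising out of a black collar 31 mm in diameter and 5 mm high that goes inside the ring's hole.
- shaft_tip (a point): centre of the top end of the steel D-shaft, 51 mm above the seat when released (126 mm above the counter); x points out of its flat, as does the white mark on the black collar. 16 mm round diameter, flat 4 mm from the axis, top 4 mm tapered in by 2 to 3 mm. It turns stiffly (0.25 N m). The knob is home when its underside is 24 mm below this point (then 11 mm above the ring).
- shaft (a joint): how far the D-shaft is pressed down, in m: 0 released, 0.008 fully down at its stop. A spring pushes it back up with 4 N at the start of the travel and 10 N at the end. The knob is pressed down when this is at least 0.005.
- pan: bystander, leave alone: small aluminium toy saucepan standing on the cooker's rear left burner, 72 mm wide plus two side handles, 40 mm tall; origin: centre of its underside
- jar: bystander, leave alone: green glass jar with red lid, 68 mm wide, 90 mm tall; origin: centre of its underside
- skittle: bystander, leave alone: mint turned skittle, 44 mm wide, 100 mm tall; origin: centre of its underside
- car: bystander, leave alone: red and white toy car, 85 x 52 x 50 mm; origin: centre of its underside
- tower: bystander, leave alone: stacking tower of blue, green, yellow and orange discs with a red ball, 68 mm wide, 88 mm tall; origin: centre of its underside
- giftbox: bystander, leave alone: pink box, 70 x 90 x 60 mm; origin: centre of its underside
- tin: bystander, leave alone: orange tin, 68 mm wide, 100 mm tall; origin: centre of its underside
Mind the look-alikes: they are no part of the job. Several things look just like the ring: the one meant starts farthest from the robot's base.

How it is judged:
By the outcome, as a careful person would: the job done as asked, in the order asked, and still so for the second after the job is handed in, while the arm keeps its last pose, push and grip.
It also fails if it takes over 64 s, if anything falls off the work surface, if the arm or the gripper's body presses on something with over 40 N, if the wrist force passes 120 N, or if a joint passes its speed limit or range.

### The arm

A 7-joint arm with a two-finger parallel gripper is mounted at the origin on the work surface. World frame = base frame: x ahead of the robot, y to its left, z up, the work surface at z = 0. Lengths are in m, angles in rad, forces in N, time in s.
With the tool pointing down it reaches from about 0.35 to 0.9 m from the base axis. Payload 19.9 kg.
Tool frame: the origin (TCP) lies between the finger pads; the fingertips stand 19 mm ahead of it and the grasp point (between the pads) is the TCP; z points along the fingers, y is the line along which they close (so a half turn about z gives the same grasp; the last joint's range is limited). The gripper opens to 94 mm and grips with 3 to 60 N. Pads are 16 mm wide; open, the fingers measure 119 mm over their backs; the gripper's body (75 mm by 177 mm) begins 78 mm behind the grasp point.
Start: joints at [1.117, 0.417, -0.01, 1.614, 0.005, 1.111, -0.053], TCP at [0.25, -0.573, 0.224] pointing down, gripper open.
Joint ranges: [-2.81, 2.81], [-0.39, 2.02], [-1.27, 1.25], [0.06, 2.57], [-1.19, 4.33], [0.19, 2], [-2.82, 2.82]. Speed limits (rad/s): [1.89, 1.89, 2.39, 2.39, 3.01, 3.01, 3.01].

### API

Orientations are given as a 3x3 rotation matrix whose columns are the frame's x, y, z axes.
In Python, from rig import robot gives the robot as it stands. Calls block until the motion is done:
- robot.move_ptp(position, orientation): joint-space move of the TCP to a pose.
- robot.move_linear(position, velocity=0.15, frame=None, threshold=None): straight line of the TCP; frame=None keeps the orientation; velocity is the mean speed in m/s. With threshold (N) it stops when the force on the tool has changed by that much, and returns True; else False.
- robot.goto_joints(angles): joint-space move.
- robot.gripper_to(opening): finger opening in m; the grip force is fixed at half the most; returns when the fingers have stopped.
- robot.pause(seconds).
- robot.ik(position, orientation): joint angles nearest the present ones, or None.
- robot.get_state(): the state.
- robot.grab_frame(name): name is "side" or "top"; returns the picture (420x560x3 uint8, red, green, blue); there is no depth.
- robot.camera_info(name): a dict with "fx", "fy", "cx", "cy" (pixels), "rvec" (rotation vector, rad) and "tvec" (3), from world to camera coordinates, as OpenCV has them. Camera axes: x right, y down, z forward; pixel columns grow to the right and rows downward; lengths in m; the calibration is good to about 2 mm. A picture is of the moment at which its call begins. camera_info takes no time and is no camera call.
A pose or a line that the arm cannot do raises robot.PlanningError and nothing moves.
- robot.sign_off(): hands the job in; it is judged then, once.
The state is a dict: "time": time; "qpos": joint angles; "joint_vel": joint speeds; "effort": joint torques, N m; "ee_pos": TCP position; "tool_rot": TCP orientation; "force": force on the tool from outside, world axes, zero at the start; "moment": the same for the moment, N m; "opening": finger opening in m; "grasp_force": force on a finger pad.
Only numpy, scipy, OpenCV 4.12 (cv2) and the standard library are available. Lean on these libraries where they do the work, as an engineer would, in place of code of your own. Each camera call takes 0.05 s, during which the arm holds its last target. There are 200 camera calls.

## Working session

There is one attempt and no reset: what is moved stays moved. The work goes in short steps, each a Python script; the robot and the scene stay as the last script left them, time stands still between calls to the robot, and variables do not carry over. Pictures are saved under pics/ and viewed, at most 10 in all, crops included, and the job is handed in when it is done.

```bash
mkdir -p pics; ls
cat > h.py <<'E'
import numpy as np, cv2
from rig import robot
def cam(n):
    c=robot.camera_info(n); R=cv2.Rodrigues(np.array(c["rvec"],float))[0]; return c,R,np.array(c["tvec"],float).ravel()
def ray(n,u,v,z):
    c,R,t=cam(n); d=R.T@np.array([(u-c["cx"])/c["fx"],(v-c["cy"])/c["fy"],1]); o=-R.T@t
    return o+d*(z-o[2])/d[2]
def proj(n,p):
    c,R,t=cam(n); q=R@np.array(p)+t; return np.array([c["fx"]*q[0]/q[2]+c["cx"],c["fy"]*q[1]/q[2]+c["cy"]])
def shot(n,f):
    im=robot.grab_frame(n)[:,:,::-1].copy(); cv2.imwrite(f"pics/{f}.png",im); return im
def down(a): # tool down, y axis (closing) at angle a in world xy
    y=np.array([np.cos(a),np.sin(a),0]); z=np.array([0,0,-1.]); return np.column_stack([np.cross(y,z),y,z])
E
python3 - <<'E'
from h import *
a=shot("top","top0"); b=shot("side","side0")
for n in("top","side"):
    c,R,t=cam(n); print(n,c["fx"],-R.T@t,R[2])
print(robot.get_state()["tool_rot"])
E
```

```text
pics
top 526.4576265067025 [ 0.26259736 -0.02761962  1.72056035] [ 0.14167519  0.01645428 -0.98977644]
side 518.6514037594487 [ 0.40561697 -1.23286363  0.86202424] [ 0.07323046  0.85420926 -0.51474638]
[[ 9.16404532e-01  4.00253012e-01 -5.10747475e-04]
 [ 4.00253329e-01 -9.16404032e-01  9.60879593e-04]
 [-8.34560933e-05 -1.08498279e-03 -9.99999408e-01]]
```

View pics/top0.png

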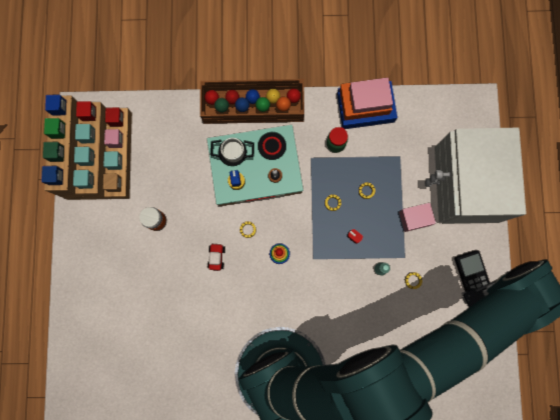

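View pics/side0.png

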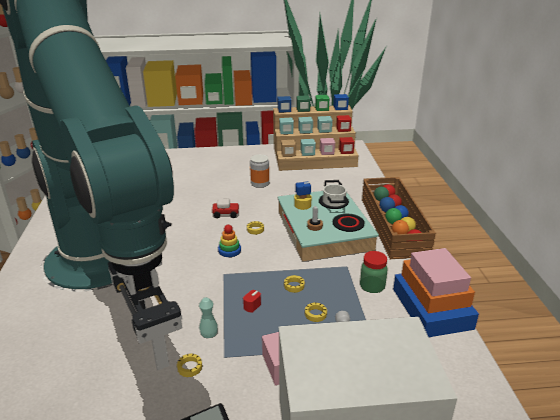

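Top view: ring candidates are at (333,202), (367,190), (248,229) and (413,280). The red knob is at (355,236), the bare shaft at (275,175), and the fitted blue control at (236,180). Next I'll measure them and make an enlarged crop.

```bash
cat > m.py <<'E'
from h import *
def comps(im,mask,mn=8):
    n,l,s,c=cv2.connectedComponentsWithStats(mask.astype(np.uint8)); return [(c[i],s[i],l==i) for i in range(1,n) if s[i][4]>=mn]
def yel(im):
    h=cv2.cvtColor(im,cv2.COLOR_BGR2HSV); return cv2.inRange(h,(18,110,70),(36,255,255))>0
def red(im):
    h=cv2.cvtColor(im,cv2.COLOR_BGR2HSV); return (((h[...,0]<8)|(h[...,0]>172))&(h[...,1]>140)&(h[...,2]>70))
E
python3 - <<'E'
from m import *
for n in("top","side"):
    im=cv2.imread(f"pics/{n}0.png")
    rings=[(333,202),(367,190),(248,229),(413,280)] if n=="top" else [(294,283),(316,312),(256,227),(190,364)]
    for u,v in rings:
        m=np.zeros(im.shape[:2],bool); m[v-16:v+17,u-16:u+17]=1
        ys,xs=np.nonzero(yel(im)&m)
        e=cv2.minEnclosingCircle(np.column_stack([xs,ys]).astype(np.float32)) 
        bx=((xs.min()+xs.max())/2,(ys.min()+ys.max())/2)
        p=ray(n,*bx,.008 if n=="side" else .012); print(n,(u,v),bx,xs.ptp() if hasattr(xs,'ptp') else np.ptp(xs),np.ptp(ys),p.round(4),np.hypot(*p[:2]).round(3))
im=cv2.imread("pics/top0.png")
cv2.imwrite("pics/c1.png",cv2.resize(im[120:300,200:440],None,fx=3.3,fy=3.3,interpolation=cv2.INTER_CUBIC))
a=cv2.resize(im[155:195,255:295],None,fx=10,fy=10,interpolation=cv2.INTER_CUBIC)
b=cv2.resize(im[216:256,335:375],None,fx=10,fy=10,interpolation=cv2.INTER_CUBIC)
cv2.imwrite("pics/c2.png",np.hstack([a,b]))
E
```

```text
top (333, 202) (np.float64(332.5), np.float64(202.5)) 15 15 [ 0.5413 -0.1785  0.012 ] 0.57
top (367, 190) (np.float64(366.5), np.float64(190.0)) 15 16 [ 0.5812 -0.2914  0.012 ] 0.65
top (248, 229) (np.float64(247.5), np.float64(229.5)) 15 15 [0.4565 0.1012 0.012 ] 0.468
top (413, 280) (np.float64(413.0), np.float64(280.0)) 16 16 [ 0.2854 -0.4291  0.012 ] 0.515
side (294, 283) (np.float64(294.0), np.float64(283.5)) 20 17 [ 0.5468 -0.1784  0.008 ] 0.575
side (316, 312) (np.float64(315.5), np.float64(312.0)) 21 18 [ 0.5851 -0.2921  0.008 ] 0.654
side (256, 227) (np.float64(255.0), np.float64(227.5)) 16 13 [0.4618 0.1022 0.008 ] 0.473
side (190, 364) (np.float64(189.0), np.float64(365.0)) 24 22 [ 0.2879 -0.431   0.008 ] 0.518
```

View pics/c1.png

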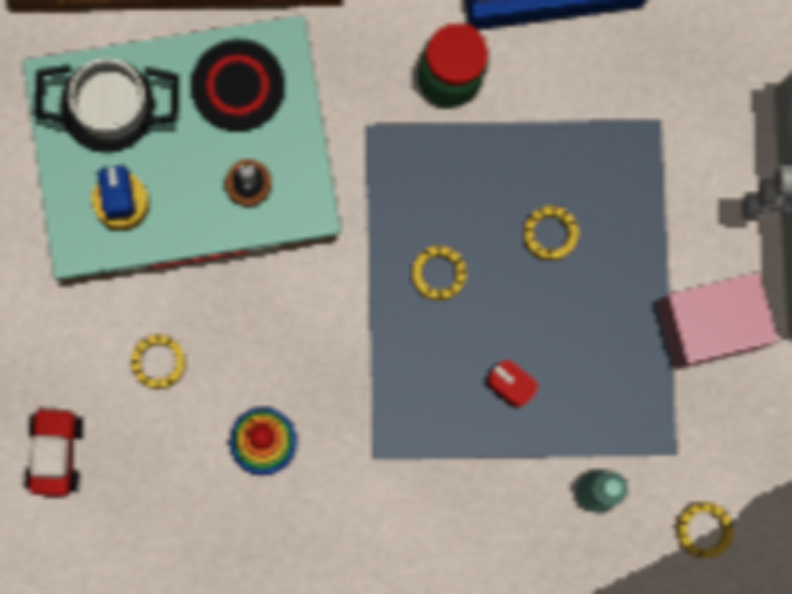

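View pics/c2.png

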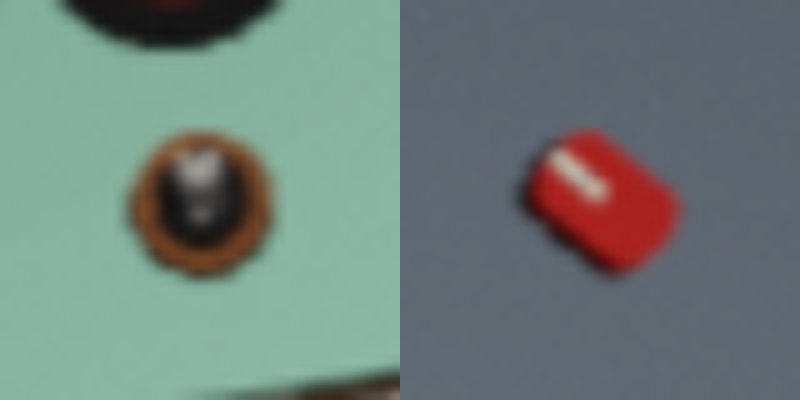

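Rings: (333,202) at 0.57 m, (367,190) at 0.65 m, (248,229) at 0.47 m and (413,280) at 0.52 m from the base. The one meant is (367,190), the farthest of the four. The crop confirms it as a yellow ring with black ticks, upper right on the mat. The knob's white end points up-left in the top view. The mark on the collar isn't clear yet, so I'll enlarge it in both views.

Run:
```python
from m import *
t=cv2.imread("pics/top0.png"); s=cv2.imread("pics/side0.png")
a=cv2.resize(t[163:188,262:287],None,fx=16,fy=16,interpolation=cv2.INTER_NEAREST)
b=cv2.resize(s[200:235,297:332],(400,400),interpolation=cv2.INTER_NEAREST)
cv2.imwrite("pics/c3.png",np.hstack([a,b]))
# cooker corners from mint
h=cv2.cvtColor(t,cv2.COLOR_BGR2HSV); m=cv2.inRange(h,(68,50,90),(88,160,230)); m[:, :200]=0; m[:,310:]=0; m[210:]=0
m=cv2.morphologyEx(m,cv2.MORPH_CLOSE,np.ones((5,5))); c=max(cv2.findContours(m,0,1)[0],key=cv2.contourArea)
P=np.array([ray("top",*p,.06)[:2] for p in c[:,0]]).astype(np.float32); r=cv2.minAreaRect(P); print("cooker",r)
# seat brown: hull in top
x=cv2.inRange(h,(4,90,50),(17,255,200)); x[:163]=0;x[188:]=0;x[:,:262]=0;x[:,287:]=0
ys,xs=np.nonzero(x); 
Q=cv2.convexHull(np.column_stack([xs,ys]).astype(np.float32)); print("seat",[ (lambda e:(ray("top",*e[0],.073),e[1]))(cv2.minEnclosingCircle(Q))])
# knob
k=red(t); k[:216]=0;k[256:]=0;k[:,:335]=0;k[:,375:]=0
w=np.zeros_like(k); w[225:250,342:368]=t[225:250,342:368].min(2)>140
ys,xs=np.nonzero(k|w); K=np.array([ray("top",u,v,.034)[:2] for u,v in zip(xs,ys)])
print("knob",K.mean(0),cv2.minAreaRect(K.astype(np.float32)))
ys,xs=np.nonzero(w); print("white",len(xs),np.array([ray("top",u,v,.034)[:2] for u,v in zip(xs,ys)]).mean(0))
# side: knob
k=red(s); k[:285]=0;k[315:]=0;k[:,:235]=0;k[:,268:]=0
ys,xs=np.nonzero(k); print("side knob px",xs.mean(),ys.mean(),ray("side",xs.mean(),ys.mean(),.02))
for z in(.075,.126): print(z,proj("top",[*ray("top",*cv2.minEnclosingCircle(Q)[0],.075)[:2],z]),proj("side",[*ray("top",*cv2.minEnclosingCircle(Q)[0],.075)[:2],z]))
```

```text
cooker ((0.6635969877243042, 0.07470142096281052), (0.22123925387859344, 0.2785061299800873), 8.272052764892578)
seat [(array([0.62344199, 0.00894918, 0.073     ]), 6.700146675109863)]
knob [ 0.42761542 -0.24598145] ((0.4285472333431244, -0.24484285712242126), (0.04272180423140526, 0.03207039460539818), 43.719539642333984)
white 5 [ 0.43749119 -0.23760929]
side knob px 251.59649122807016 300.93333333333334 [ 0.43279275 -0.25004104  0.02      ]
0.075 [274.625 175.   ] [312.65190558 222.11581255]
0.126 [274.21445133 171.47268967] [313.19925193 206.70802429]
```

View pics/c3.png

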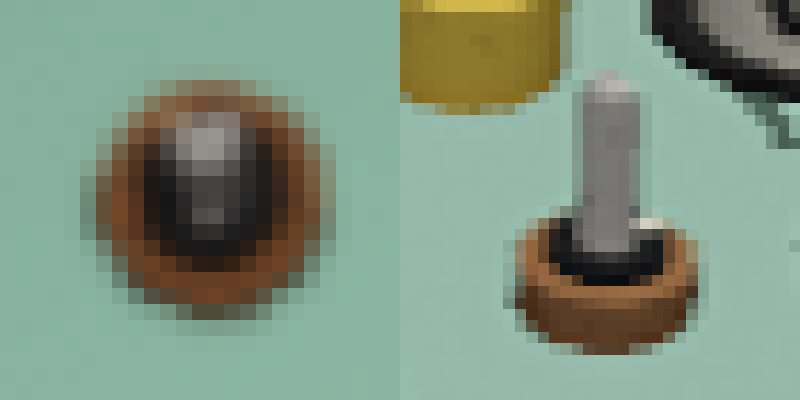

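Side view: the white collar mark shows at crop (650,222), which is about pixel (319,219.5). It's right of and behind the shaft, so the flat faces away from the side camera toward +x/+y. The top view confirms this, since the shaft hides the mark there. Next I'll compute its angle.

Run:
```python
from m import *
s=cv2.imread("pics/side0.png"); t=cv2.imread("pics/top0.png"); h=cv2.cvtColor(s,cv2.COLOR_BGR2HSV)
print("mark px\n",s[216:224,313:324].min(2))
print("shaft rows B\n",s[207:218:2,308:324].mean(2).astype(int))
# seat in side: brown hull top ellipse extents
x=cv2.inRange(h,(4,70,40),(18,255,220)); x[:205]=0;x[235:]=0;x[:,:300]=0;x[:,330:]=0
n,l,st,c=cv2.connectedComponentsWithStats(x); i=1+st[1:,4].argmax(); print("seat side box",st[i])
ys,xs=np.nonzero(l==i)
for r in range(216,232): q=xs[ys==r]; print(r,q.min() if len(q) else None,q.max() if len(q) else None,end="; ")
for r in [(318.5,219.5),(319,219.5),(320,219.3)]: print(r,ray("side",*r,.080))
ct=np.array([.6234,.009,.08])
for z in(.075,.08,.126): print(z,proj("side",[*ct[:2],z]))
for a in range(0,100,15): print(a,[proj("side",ct+[r*np.cos(np.radians(a)),r*np.sin(np.radians(a)),0]).round(2) for r in(.009,.0145)])
print(t[166:176,270:280].mean(2).astype(int))
```

```text
mark px
 [[109 114 114 112 120 142 151 150 149 150 150]
 [ 99 114 114 111 114 139 150 149 150 149 149]
 [108 115 115 111  92 147 157 149 150 150 149]
 [109 116 115 111 139 193 177 151 151 150 150]
 [112 117 116 114  88  80  63  58 110 150 149]
 [106 121 122 119  79  31  21  47  63 108 148]
 [ 40  54  60  50  36  29  19  44  61 107 150]
 [ 21  23  26  25  21  15  17  55  65  73 139]]
shaft rows B
 [[ 89  83 129 164 161 142 163 177 180 174 169 168 168 169 170 173]
 [169 169 170 171 140 112 116 119 117 117 156 169 168 167 167 168]
 [168 167 168 170 141 112 117 112 113 114 155 169 168 168 167 168]
 [167 167 168 170 141 114 117 118 116 127 159 169 167 168 168 168]
 [168 168 168 170 142 114 117 118 115 124 159 169 168 167 168 167]
 [168 169 171 175 128 101 117 117 115 120 157 169 168 168 167 167]]
seat side box [307 219  16  12 100]
216 None None; 217 None None; 218 None None; 219 310 310; 220 308 320; 221 308 321; 222 308 321; 223 308 322; 224 308 322; 225 308 322; 226 307 321; 227 308 321; 228 309 321; 229 310 319; 230 313 316; 231 None None; (318.5, 219.5) [0.6404244  0.01323931 0.08   
[... 309 characters left out ...]
30 [array([315.29, 219.63]), array([316.79, 219.04])]
45 [array([314.69, 219.32]), array([315.82, 218.53])]
60 [array([313.97, 219.09]), array([314.66, 218.17])]
75 [array([313.17, 218.97]), array([313.38, 217.97])]
90 [array([312.35, 218.96]), array([312.06, 217.96])]
[[156 155 156 156 156 156 156 157 157 156]
 [155 154 154 153 152 152 153 154 155 156]
 [154 145 132 118 109 108 113 129 145 152]
 [140 115  99  93  82  80  85  92 104 123]
 [113  91 104 118 105 122 118  75  73  90]
 [ 85  67  87 128 144 148 124  67  50  66]
 [ 63  44  69 118 144 140 109  58  34  54]
 [ 54  29  43  81 105 103  78  46  29  44]
 [ 50  24  28  51  67  67  57  42  29  40]
 [ 56  25  22  39  63  67  53  40  29  38]]
```

Run:
```python
from m import *
s=cv2.imread("pics/side0.png").astype(int); t=cv2.imread("pics/top0.png").astype(int)
print("sat-like side (R-B)"); print((s[...,2]-s[...,0])[215:233,305:325])
print("side G");print(s[215:233,305:325,1])
print("top R-B"); print((t[...,2]-t[...,0])[166:185,265:285]); print("top G");print(t[166:185,265:285,1])
```

```text
sat-like side (R-B)
[[-19 -20 -20 -20 -20 -20 -20 -12   2   6   5   6  -4 -18 -21 -19 -20 -19
  -20 -20]
 [-20 -20 -19 -20 -20 -20 -22  -9   6   5   6   7  -4 -18 -20 -19 -20 -19
  -19 -19]
 [-19 -20 -20 -20 -21 -21 -22 -13   6   5   6   7  -5 -19 -21 -21 -19 -20
  -20 -19]
 [-20 -20 -21 -23 -24   0   0  -3   5   6   6   6  -1 -11 -18 -23 -21 -20
  -20 -20]
 [-20 -21 -24   1  37  33  -1   4   6   5   5   5  13  17  19   7 -16 -23
  -20 -20]
 [-20 -23   0  52  59  13  -3   5   5   5   6   5   5   7   6  51  34 -11
  -23 -21]
 [-21 -19  36  86  56   6  -4   2   4   6   5   5   3  -1  -6  58  83  41
  -10 -22]
 [-22 -11  40  87  60   4  -5   0   0   2   2   1   0  -2  -8  57  84  45
  -10 -22]
 [-21 -19  29  85  83  55  -4  -6  -4  -1  -2  -1  -2  -6   9  74  90  59
  -14 -22]
 [-21 -18   3  74  82  82  73  41  -5  -9  -8  -9  10  34  73  84  84  50
  -18 -22]
 [-21 -12  16  47  58  77  81  83  84  84  85  85  86  84  83  76  63  38
  -19 -21]
 [-21 -13  30  46  48  51  52  61  65  69  73  74  69  57  48  49  50  12
  -17 -20]
 [-20 -23  -8  48  47  50  51  51  52  52  52  52  54  52  5
[... 4534 characters left out ...]
  74 133
  175 180]
 [179 175 143  87  68  53  33  24  28  44  47  31  26  29  49  65  79 136
  176 180]
 [179 178 168 128  78  63  49  29  25  25  25  25  29  47  62  68 102 154
  178 181]
 [179 178 176 154 103  65  64  54  39  29  28  33  48  61  65  74 129 171
  180 181]
 [179 179 178 172 132  71  60  63  60  60  60  60  64  66  69 103 154 178
  181 180]
 [178 179 180 178 167 128  80  67  63  64  66  63  62  84 131 162 175 179
  180 181]
 [179 179 180 179 178 169 159 143 107  75  74  87 101 135 169 178 180 180
  181 180]
 [179 180 180 179 179 179 178 174 165 160 159 162 165 172 179 180 181 181
  181 180]
 [180 179 180 180 180 179 180 180 179 178 179 179 179 180 180 180 181 181
  181 181]]
```

Run:
```python
from m import *
print("mark top",ray("top",272.8,170,.08),"seat c top",ray("top",274.55,174.65,.08)); 
p=np.array([.583,-.292]); R=np.radians
try:
    robot.move_ptp([*p,.12],down(R(-30))); robot.gripper_to(.075); robot.move_linear([*p,.023])
    robot.gripper_to(.03); s=robot.get_state(); print(s["opening"],s["grasp_force"],s["time"])
    robot.gripper_to(.075); robot.move_ptp([*p,.035],down(R(60))); robot.move_linear([*p,.023]); robot.gripper_to(.03); s=robot.get_state(); print(s["opening"],s["ee_pos"],s["time"])
    robot.gripper_to(.075); shot("side","side1"); robot.move_linear([*p,.16],velocity=.3)
    shot("side","side2"); t=shot("top","top2"); print(robot.get_state()["time"])
except robot.PlanningError as e: print("PE",e)
a=cv2.imread("pics/side2.png")[140:380,180:460]; cv2.imwrite("pics/c4.png",np.hstack([cv2.resize(a,(400,343)),cv2.resize(t[100:340,240:520],(400,343))]))
```

```text
mark top [0.63827568 0.01440734 0.08      ] seat c top [0.62305008 0.00901832 0.08      ]
0.05387834461892814 30.001707784831524 3.5417
0.05345278979230309 [ 0.58313721 -0.29205156  0.02328016] 6.0833
7.3917
```

View pics/c4.png

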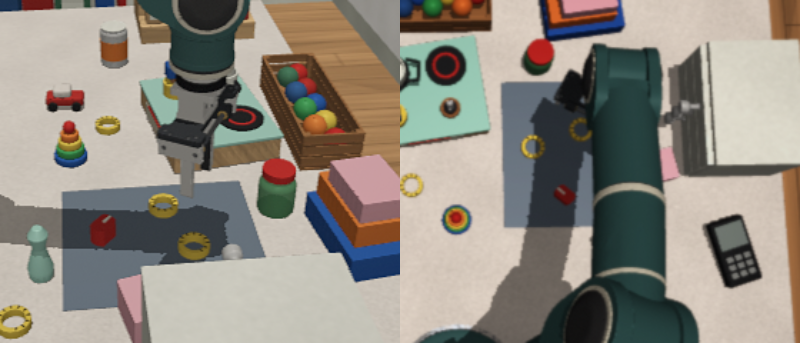

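Side view: the ring lies undisturbed on the mat under the raised gripper, near pixel (316,312). It's now centred at a known TCP position, so I can use it to find the camera biases.

Run:
```python
from m import *
tr=np.array([.5831,-.2921])
def box(im,u,v,r=17):
    h=cv2.cvtColor(im,cv2.COLOR_BGR2HSV); m=cv2.inRange(h,(15,90,35),(38,255,255))
    n,l,s,c=cv2.connectedComponentsWithStats(m[v-r:v+r+1,u-r:u+r+1]); ys,xs=np.nonzero(l); return xs.min()+u-r,xs.max()+u-r,ys.min()+v-r,ys.max()+v-r
b0=box(cv2.imread("pics/side0.png"),316,312); b2=box(cv2.imread("pics/side2.png"),316,312); print("side",b0,b2)
# predicted bbox of ring at truth
th=np.linspace(0,2*np.pi,200)
def pb(n,xy,zs=(0,.016),r=.027):
    P=np.array([proj(n,[xy[0]+r*np.cos(a),xy[1]+r*np.sin(a),z]) for a in th for z in zs]); return *P[:,0].min()*np.ones(1),P[:,0].max(),P[:,1].min(),P[:,1].max()
print("pred side",np.round(pb("side",tr),2)); print("pred top",np.round(pb("top",tr),2),"top0",box(cv2.imread("pics/top0.png"),367,190,12),"top2",box(cv2.imread("pics/top2.png"),367,190,12))
# seat: solve two-camera positions: side seat centre px (314.5,222.05), top (274.6,175)
print("seat side",ray("side",314.5,222.05,.075),"seat top",ray("top",274.6,175.1,.0745))
```

```text
side (np.int64(305), np.int64(326), np.int64(302), np.int64(321)) (np.int64(304), np.int64(326), np.int64(302), np.int64(321))
pred side [303.44 326.01 302.13 322.29]
pred top [358.   375.14 181.12 198.13] top0 (np.int64(359), np.int64(375), np.int64(182), np.int64(198)) top2 (np.int64(358), np.int64(374), np.int64(182), np.int64(198))
seat side [0.62830528 0.00870821 0.075     ] seat top [0.62278894 0.00899979 0.0745    ]
```

Run:
```python
from m import *
R=np.radians; p=[.5831,-.2921]; q=[.626,.008]
try:
    robot.move_linear([*p,.0225],velocity=.2); robot.gripper_to(.03); robot.move_linear([*p,.17],velocity=.25)
    robot.move_ptp([*q,.163],down(R(60))); robot.pause(.2)
    s=robot.get_state(); print(s["opening"],s["ee_pos"],s["time"],s["force"])
    b=shot("side","side3"); t=shot("top","top3")
except robot.PlanningError as e: print("PE",e)
cv2.imwrite("pics/c5.png",np.hstack([cv2.resize(b[175:235,283:343],(400,400),interpolation=2),cv2.resize(t[145:205,245:305],(400,400),interpolation=2)]))
```

```text
0.053157676899408764 [0.62609939 0.00660358 0.16288977] 10.8167 [-0.35855689  0.34369442 -0.19334602]
```

View pics/c5.png

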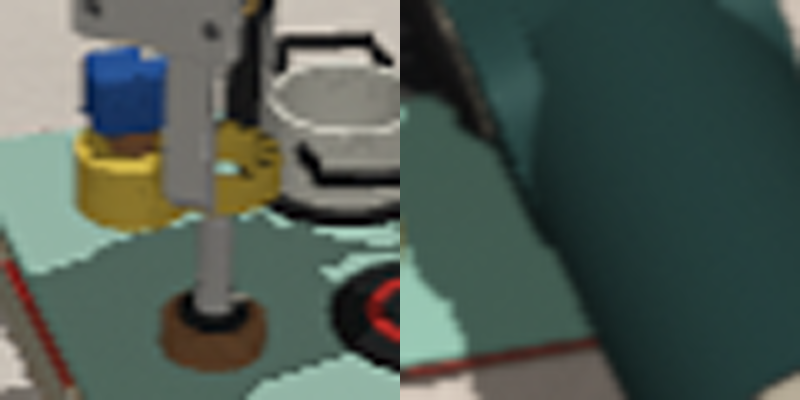

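Side view: the held ring is above the shaft, with its right edge at about column 325 and the shaft at about column 314.8. The arm blocks the top view.

Run:
```python
from m import *
b=cv2.imread("pics/side3.png").astype(int)
print((b[...,2]-b[...,0])[196:207:2,318:330]); print(b[207:219:3,309:322,1])
s=robot.get_state(); e=s["ee_pos"]; print(e)
th=np.linspace(0,2*np.pi,200); zb=e[2]-.0225
P=np.array([proj("side",[e[0]+.027*np.cos(a),e[1]+.027*np.sin(a),z]) for a in th for z in(zb,zb+.016)]); print(P.min(0),P.max(0))
for z in (.1,.12): print(proj("side",[.626,.008,z]))
```

```text
[[ 88  85  84  70  77  85  56  18   9   8   6   9]
 [ 90  86  81  72  76  83  87  38  14   8  -3   0]
 [-23  30  74  82  80  84  85  22   8  11   8   3]
 [ 93  92  89  87  85  84  84  22   8   9  11   8]
 [ 90  89  90  87  88  87  55   5   7  10  11  12]
 [ 97  99  46  28  -7 -17  -2  -1  -1  -1   0   1]]
[[ 99 146 184 177 130 100 103 102 101 100 171 148 104]
 [101 101 103  95  98 104 106 106  99  99 102 102 102]
 [102 102 103  96  98 104 107 107  99  99 102 102 102]
 [102 102 103  99 102 107 107 106  98  98 102 103 101]]
[0.6260716  0.00718009 0.1629626 ]
[304.84950285 192.78987534] [324.49863519 207.38534127]
[314.01527823 214.73937478]
[314.23917711 208.65552694]
```

Run:
```python
from m import *
q=[.627,.0085]
robot.move_linear([*q,.163],velocity=.05); robot.move_linear([*q,.115],velocity=.1)
f0=robot.get_state(); hit=robot.move_linear([*q,.0985],velocity=.03,threshold=4); robot.pause(.2); s=robot.get_state()
print(hit,f0["ee_pos"],f0["force"],s["ee_pos"],s["force"],s["moment"],s["time"],s["opening"])
shot("side","side4")
```

```text
True [0.62712589 0.008668   0.115085  ] [-0.08459071  0.68806823 -0.78578769] [0.62666449 0.00836892 0.09771655] [-1.1751987  -0.6753998   7.01146944] [-0.04424052  0.11042669 -0.00869357] 12.6083 0.05328965293093158
```

The ring stopped with its underside at 75.2 mm, so it's seated; resting on the collar would read 80 mm. Next I'll release it, then centre the knob and grip it.

Run:
```python
from m import *
R=np.radians; q=[.627,.0085]; k=[.4305,-.247]
try:
    robot.gripper_to(.075); robot.move_linear([*q,.16],velocity=.2); 
    b=shot("side","side5")
    robot.move_ptp([*k,.12],down(R(41))); robot.gripper_to(.07); robot.move_linear([*k,.027],velocity=.2); robot.gripper_to(.025)
    s=robot.get_state(); print("len",s["opening"],s["time"])
    robot.gripper_to(.07); robot.move_linear([*k,.075],velocity=.2); robot.move_ptp([*k,.075],down(R(-49))); shot("side","side6"); robot.gripper_to(.05);
    robot.move_linear([*k,.027],velocity=.2); robot.gripper_to(.015); s=robot.get_state(); print("wid",s["opening"],s["ee_pos"],s["tool_rot"][:,0],s["time"],s["qpos"])
except robot.PlanningError as e: print("PE",e)
c=cv2.imread("pics/side6.png"); a=shot("side","side7")
cv2.imwrite("pics/c6.png",np.hstack([cv2.resize(b[190:240,290:340],(260,260),interpolation=2),cv2.resize(c[270:330,225:285],(260,260),interpolation=2),cv2.resize(a[270:330,225:285],(260,260),interpolation=2)]))
```

```text
len 0.04521080674185819 16.4083
wid 0.03145103177085981 [ 0.43100555 -0.24732493  0.02791172] [7.54737422e-01 6.56026904e-01 3.53246261e-04] 20.075 [ 0.66765504  0.49770814 -0.25048955  2.05909739  0.20946233  0.60683183
 -0.58145472]
```

View pics/c6.png

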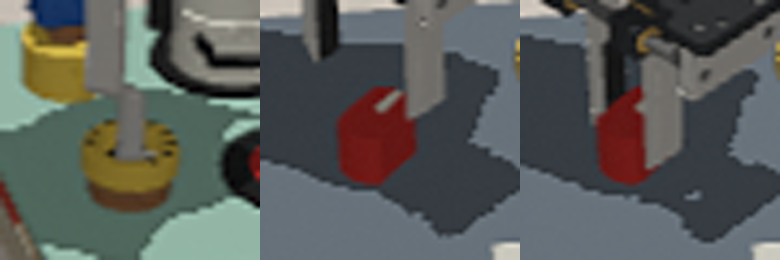

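Left: the ring sits flat on the seat around the shaft. Middle and right: the knob is gripped across its sides, with the white line pointing away at the upper right. The opening reads 31.5 mm against 30, so I'll check whether the knob is aligned.

Run:
```python
from m import *
robot.pause(.3); s=robot.get_state(); print(s["opening"],s["grasp_force"],s["force"],s["moment"],s["time"])
robot.gripper_to(.05); robot.gripper_to(.015); robot.pause(.2); s=robot.get_state(); print(s["opening"],s["grasp_force"],s["time"])
```

```text
0.031421467621755995 28.715234217233956 [-1.68067592 -0.35688164  9.28157534] [0.18519428 0.39402375 0.01743345] 20.425
0.031090487709927037 30.181473777629435 21.575
```

Run:
```python
from m import *
e=robot.get_state()["ee_pos"]; robot.move_linear([e[0],e[1],.12],velocity=.2); robot.pause(.3)
s=robot.get_state(); print(s["opening"],s["grasp_force"],s["force"],s["moment"],s["ee_pos"],s["time"])
b=shot("side","side8"); t=shot("top","top8")
u,v=proj("side",s["ee_pos"]).astype(int); x,y=proj("top",s["ee_pos"]).astype(int); print(u,v,x,y)
cv2.imwrite("pics/c7.png",np.hstack([cv2.resize(b[v-25:v+25,u-25:u+25],(400,400),interpolation=2),cv2.resize(t[y-25:y+25,x-25:x+25],(400,400),interpolation=2)]))
```

```text
0.03086491470122983 30.179935212945566 [-0.28177911 -0.44730556 -0.54561434] [-0.02448314 -0.02517883  0.02219267] [ 0.43020083 -0.24673627  0.11918822] 22.4917
249 267 358 232
```

View pics/c7.png

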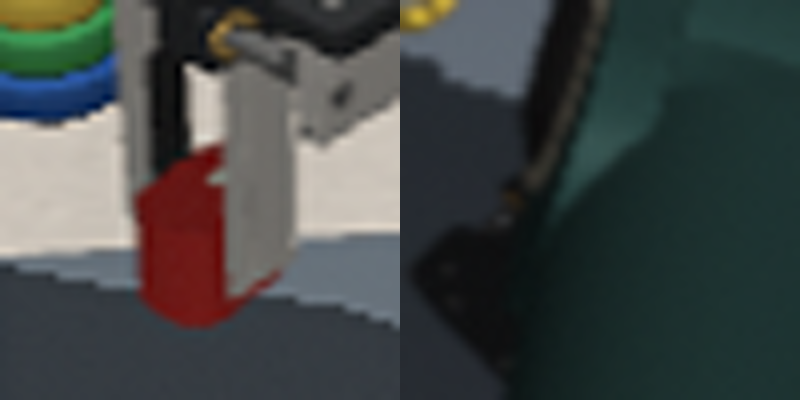

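The knob is held straight and level, white end away, with its underside just below the fingertips. Next is the try on the shaft.

Run:
```python
from m import *
q=[.627,.0085]; A=np.radians(26-90)
try:
    e=robot.get_state()["ee_pos"]; robot.move_linear([e[0],e[1],.19],velocity=.25)
    robot.move_ptp([*q,.185],down(A)); robot.move_linear([*q,.160],velocity=.1); robot.pause(.2); print(robot.get_state()["ee_pos"],robot.get_state()["force"])
    hit=robot.move_linear([*q,.132],velocity=.03,threshold=3); robot.pause(.1)
    s=robot.get_state(); print(hit,s["ee_pos"],s["force"],s["moment"],s["opening"],s["time"])
except robot.PlanningError as e: print("PE",e)
b=shot("side","side9"); cv2.imwrite("pics/c8.png",cv2.resize(b[180:240,285:345],(480,480),interpolation=2))
```

```text
[0.62725097 0.00840229 0.1605936 ] [0.58566963 0.66460008 0.49629115]
False [0.62710282 0.00849705 0.1322112 ] [-0.13812469  0.8044172   0.24776026] [-0.02188436 -0.01828743  0.02417073] 0.03102985271298633 26.0333
```

The knob slid onto the shaft with no contact force. Now I'll press it down, watching the force.

Run:
```python
from m import *
q=[.627,.0085]
for z in (.130,.1285,.127,.1255,.124,.123):
    robot.move_linear([*q,z],velocity=.02); robot.pause(.15); s=robot.get_state(); print(z,s["ee_pos"].round(4) if hasattr(s["ee_pos"],"round") else s["ee_pos"],np.round(s["force"],2),round(s["opening"],4),s["time"])
    if s["force"][2]>9.2: break
b=shot("side","side10"); cv2.imwrite("pics/c8.png",cv2.resize(b[175:235,285:345],(480,480),interpolation=2))
```

```text
0.13 [0.627  0.0085 0.13  ] [-0.38  0.09 -0.53] 0.031 26.4833
0.1285 [0.6272 0.0085 0.1287] [-0.14 -0.56  3.67] 0.0306 26.8833
0.127 [0.6271 0.0085 0.1271] [0.5  0.33 4.99] 0.0308 27.2833
0.1255 [0.6271 0.0085 0.1256] [0.58 0.36 5.81] 0.0309 27.6833
0.124 [0.6272 0.0085 0.1242] [0.31 0.42 7.91] 0.0309 28.0833
0.123 [0.6272 0.0085 0.1233] [-0.92  0.28  7.22] 0.0311 28.4833
```

View pics/c8.png

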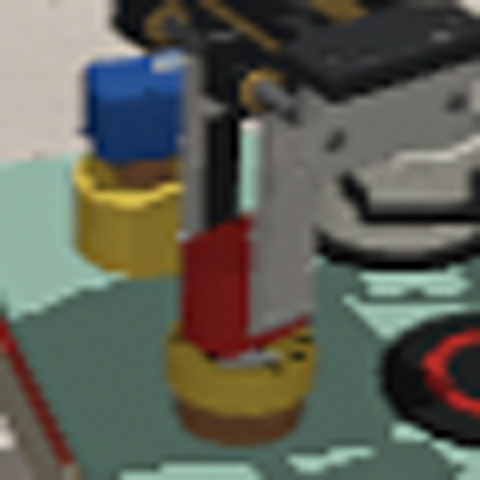

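Side view: the knob is low over the yellow ring with a small gap, and the ring is flat on the seat. First contact was at TCP z ≈ 0.1290, so travel is about 5.6 mm. I'll go to about 6.8 mm and hand in.

Run:
```python
from m import *
q=[.627,.0085]
for z in (.1225,.1218):
    robot.move_linear([*q,z],velocity=.02); robot.pause(.2)
    F=[]
    for _ in range(5): robot.pause(.05); F.append(robot.get_state()["force"][2])
    s=robot.get_state(); print(z,s["ee_pos"][2],np.mean(F),s["opening"],s["grasp_force"],s["time"])
    if np.mean(F)>9.3: break
print(robot.sign_off())
```

```text
0.1225 0.12282355691507116 7.965855837155563 0.03084869822727515 30.201473651686683 29.2333
0.1218 0.12217217577625271 8.36943774712825 0.030689900721339505 30.20420467830263 29.9333
the job is handed in; nothing more can be done
None
```

I handed in the job at about 30 s: the ring is on its seat and released, and the gripper is still holding the knob on the shaft, pressed down about 6 to 7 mm of its 8 mm (estimated from arm height and push force), with no verdict returned.

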